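# Sieve the hazelnuts from the walnuts

### The job

The slatted wooden nut sieve lying across the enamel tray holds two hazelnuts and two walnuts. Take it by its bar and shake it over the tray until both hazelnuts have dropped through the slots into the tray with the walnuts still in the sieve, then tip both walnuts out over the sieve's open end into the white bowl. Finally lay the empty sieve back across the tray as it was, leaving the hazelnuts in the tray.

Things in the scene. Friction and masses are not known exactly. Their poses are not given: they have to be found in the camera images.
- sieve: loose light-wood sieve, 0.3 kg, 190 (x) x 99 (y) x 140 (z) mm; origin at the centre of its underside, z up. Cheeks 10 mm thick, 50 mm high along x at y = +-44.5 mm; back board at -x, open end at +x. A slat 15 mm wide along x at y = 0 and a 6 mm ledge on each cheek leave two 26 mm slots. Starts with its cheeks across the tray's long rims, open end toward the world's +y within 0.35 rad
- sieve_grip (a point): centre of the sieve's darker grip bar, 130 mm above its origin (axes as the sieve's). The bar is 20 x 20 mm, runs along the sieve's y, 79 mm free between its posts; grip it from above, fingers closing along the sieve's x. To tip, turn it about the bar, open end down, by 40 to 45 degrees: the walnuts roll out; the cheeks' front corner then hangs up to 165 mm below this point
- sieve_lip (a point): middle of the open end, level with the slat top (axes as the sieve's): 93 mm ahead of the sieve's origin in x and 28 mm up. The slat top slopes up to it by 6 degrees from the back (18 mm up at x = 0), so the walnuts stay at the back while it is level. When tipped 20 degrees it is 52 mm ahead of the bar, at 45 degrees straight below the bar
- tray: small enamel tray, 150 (x) x 220 (y) x 23 mm, blue inside, white outside, fixed on the worktop right of the cooker (its top at z = 6 mm); origin at the centre of its underside, z up; floor 2 to 5 mm thick, rim top 23 mm above the origin: the sieve's underside lies on it. Inside it is about 106 x 164 mm.
- bowl: round white ceramic bowl, the largest open vessel on the worktop left of the cooker, fixed, outer rim diameter 180 mm, 75 mm high, wall 5 mm; origin at the centre of its underside, which stands at z = -4 mm. Between tray and bowl the eye-level grill overhangs the hob: from x = 0.57 m on and y = -0.25 to 0.26 m, at z = 0.35 to 0.53 m; pass in front of it
- hazelnut_1: dark hazelnut, 15 mm in diameter and 15 mm high with a small flat base; origin at its centre. It starts standing on the sieve's middle slat, 22 to 38 mm ahead of its origin, and slides off into a slot when the sieve is jerked along the sieve's y
- hazelnut_2: the same, standing on the middle slat 18 mm behind to 2 mm behind the sieve's origin
- walnut_1: round walnut, 36 mm in diameter, origin at its centre, too big for the slots; starts in the slot at the sieve's y = +20.5 mm, against the back board
- walnut_2: the same, in the slot at the sieve's y = -20.5 mm

How it is judged (in metres and radians):
On the way, in this order (a step that is already met when the one before it is completed fails the run):
1. both hazelnuts have dropped into the tray and both walnuts are still in the sieve (x of hazelnut_1 in the frame of tray between -0.075 and 0.075 m and y of hazelnut_1 in the frame of tray between -0.11 and 0.11 m and z of each of hazelnut_1, hazelnut_2 in the frame of tray below 0.022 m and x of hazelnut_2 in the frame of tray between -0.075 and 0.075 m and y of hazelnut_2 in the frame of tray between -0.11 and 0.11 m and x of walnut_1 in the frame of sieve between -0.09 and 0.1 m and y of walnut_1 in the frame of sieve between -0.05 and 0.05 m and z of walnut_1 in the frame of sieve between 0.012 and 0.07 m and x of walnut_2 in the frame of sieve between -0.09 and 0.1 m and y of walnut_2 in the frame of sieve between -0.05 and 0.05 m and z of walnut_2 in the frame of sieve between 0.012 and 0.07 m), for 0.2 s.
2. both walnuts are in the bowl and the hazelnuts are still in the tray (x of hazelnut_1 in the frame of tray between -0.075 and 0.075 m and y of hazelnut_1 in the frame of tray between -0.11 and 0.11 m and z of each of hazelnut_1, hazelnut_2 in the frame of tray below 0.022 m and x of hazelnut_2 in the frame of tray between -0.075 and 0.075 m and y of hazelnut_2 in the frame of tray between -0.11 and 0.11 m and horizontal distance between each of walnut_1, walnut_2 and bowl below 0.085 m and z of each of walnut_1, walnut_2 in the frame of bowl below 0.065 m), for 0.2 s.
At the end, for the whole second after the job is handed in: both hazelnuts lie in the tray, both walnuts lie in the bowl, all at rest (under 0.08 m/s); the sieve lies level (within 8 degrees) on the tray's rims, its centre within 30 mm of the tray's centre along the tray's x and 60 mm along its y, at rest (all of step 2 and x of sieve in the frame of tray between -0.03 and 0.03 m and y of sieve in the frame of tray between -0.06 and 0.06 m and z of sieve in the frame of tray between 0.016 and 0.031 m and angle between sieve's own z axis and vertical below 0.14 rad and linear speed of sieve below 0.02 m/s and linear speed of each of hazelnut_1, hazelnut_2, walnut_1, walnut_2 below 0.08 m/s); the robot touches nothing.
It also fails if it takes over 61 s, if anything falls off the work surface, if the arm or the gripper's body presses on something with over 40 N, if the wrist force passes 120 N, or if a joint passes its speed limit or range.

### The arm

A 6-joint arm with a two-finger parallel gripper is mounted at the origin on a cart in front of the work surface, level with it; the furniture and walls round the work are solid. World frame = base frame: x ahead of the robot, y to its left, z up, the work surface at z = 0. Lengths are in mm, angles in degrees, forces in N, time in s.
With the tool pointing down it reaches from about 375 to 900 mm from the base axis. Payload 3.1 kg.
Tool frame: the origin (TCP) lies on the centre line of the jaws, within the pads' length; the fingertips stand 17 mm ahead of it and the grasp point (between the pads) lies 2 mm behind it (env.finger_overhang is the distance from the TCP to the fingertips, in mm); z points along the fingers, y is the line along which they close (so a half turn about z gives the same grasp; the last joint's range is limited). The gripper opens to 87 mm and grips with 3 to 60 N. Pads are 19 mm wide; open, the fingers measure 117 mm over their backs; the gripper's body (75 mm by 190 mm) begins 51 mm behind the grasp point.
Start: joints at [-74.742, 30.224, 82.088, -0, 67.689, -10.227], TCP at [268.942, -564.152, 239.548] pointing down, gripper open.
Joint ranges: [-176.69, 176.69], [-43.24, 126.21], [12.49, 139.97], [-82, 262], [0, 151.66], [-163.58, 163.58]. Speed limits (degrees/s): [159.86, 159.86, 180, 180, 180, 180].

### API

Orientations are given as a 3x3 rotation matrix whose columns are the frame's x, y, z axes.
In Python, from workcell import env gives the robot as it stands.
- The arm moves only by the shell command python3 steer.py 'ROWS' [OPENING] [FORCE]. ROWS is a JSON list of rows, 1 to 20 of them, each written [[dx, dy, dz], [rx, ry, rz]]: dx, dy, dz in mm, then a rotation vector rx, ry, rz in degrees; each row shifts and turns the commanded pose from where the row before left it, along the tool's axes as they then stand; what a row does not reach is not made up. A row lasts 1/8 s, in which the tool goes at most 62.5 mm and 10.7 degrees, less where a joint would pass 70% of its speed; a pose out of reach is approached as far as the arm can. OPENING is the finger opening in mm, set as the command begins (- or left out keeps the last). The fingers move at their own pace and stop on an object; FORCE is the grip in N (left out, the last holds). Time passes only in rows, so rows that do not move let the fingers close. It prints the time, the measured TCP pose, the force, the opening and the grip force at its end. Input that does not fit is refused with a message, and nothing moves.
- env.read_state(): the state, without advancing time (a new reading comes with each control period).
- env.capture(name): name is "side" or "top"; returns the picture (384x512x3 uint8, red, green, blue); there is no depth.
- env.camera_model(name): a dict with "fx", "fy", "cx", "cy" (pixels), "R" (3x3) and "t" (3): a world point X has camera coordinates R X + t. Camera axes: x right, y down, z forward; pixel columns grow to the right and rows downward; lengths in mm; the calibration is good to about 2 mm. A picture is of the moment at which its call begins. camera_model takes no time and is no camera call.
- env.close_job(): hands the job in; it is judged then, once.
The state is a dict: "time": time; "q": joint angles; "qd": joint speeds; "joint_efforts": joint torques, N m; "ee_pos": TCP position; "tcp_rot": TCP orientation; "contact_force": force on the tool from outside, world axes, zero at the start; "torque": the same for the moment, N m; "opening": finger opening in mm; "gripper_force": force on a finger pad.
Only numpy, scipy, OpenCV 4.12 (cv2) and the standard library are available. Lean on these libraries where they do the work, as an engineer would, in place of code of your own. Each camera call takes 0.05 s, during which the arm holds its last target. There are 200 camera calls.

## Working session

There is one attempt and no reset: what is moved stays moved. The work goes in short steps, Python scripts to look and compute and a shell command to move; the robot and the scene stay as the last step left them, time stands still between calls to the robot, and variables do not carry over. Pictures are saved under pics/ and viewed, at most 12 in all, crops included, and the job is handed in when it is done.

```bash
ls; mkdir -p pics
python3 - <<'E'
from workcell import env
import cv2,numpy as np
for n in("side","top"):
    im=env.capture(n); cv2.imwrite(f"pics/{n}0.png",im[:,:,::-1])
    c=env.camera_model(n); print(n,c["fx"],c["cx"],c["cy"],(-c["R"].T@c["t"]).round(),c["R"].round(2).tolist())
s=env.read_state();print(s["time"],s["tcp_rot"],s["ee_pos"])
E
```

```text
pics
steer.py
workcell.py
side 449.25639480827095 255.08216245282284 182.74127536780665 [-427. -318. 1464.] [[0.33, -0.94, 0.02], [-0.75, -0.27, -0.61], [0.58, 0.19, -0.79]]
top 420.9356608226746 253.89058028635415 192.46881974012143 [ 365.   21. 1497.] [[0.02, -1.0, 0.02], [-0.99, -0.02, -0.12], [0.12, -0.02, -0.99]]
0.1 [[ 9.02683603e-01  4.30304590e-01 -5.21760831e-04]
 [ 4.30304783e-01 -9.02681767e-01  1.84970007e-03]
 [ 3.24950442e-04 -1.89421011e-03 -9.99998153e-01]] [ 268.79607977 -563.56538317  238.66736152]
```
View pics/side0.png

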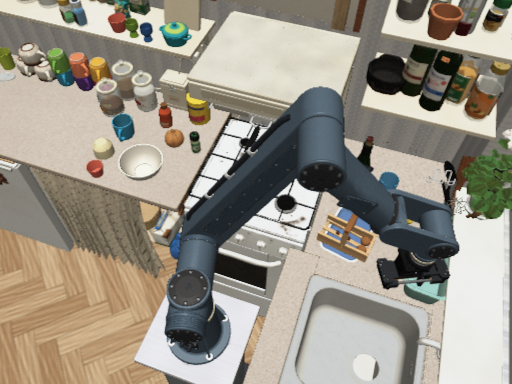

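View pics/top0.png

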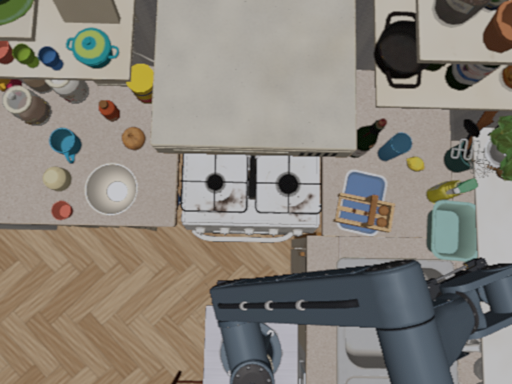

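Run:
```python
import cv2,numpy as np
a=cv2.imread("pics/top0.png")[160:245,320:410]; b=cv2.imread("pics/side0.png")[195:270,305:395]
a=cv2.resize(a,(400,378),interpolation=cv2.INTER_CUBIC);b=cv2.resize(b,(400,333),interpolation=cv2.INTER_CUBIC)
o=np.zeros((378,800,3),np.uint8);o[:,:400]=a;o[:333,400:]=b
cv2.imwrite("pics/z0.png",o)
```

View pics/z0.png

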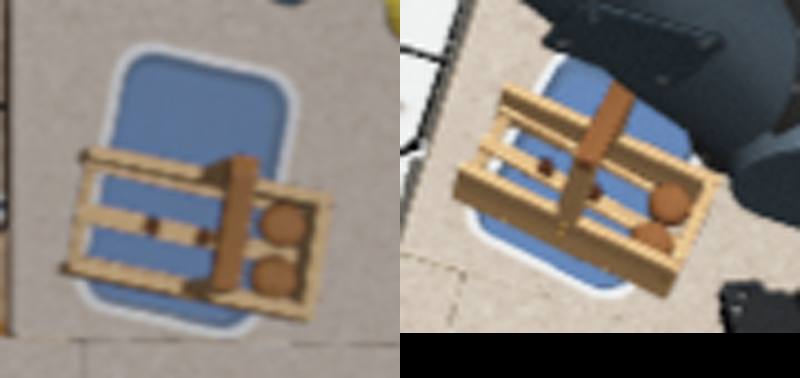

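```bash
cat > h.py <<'E'
from workcell import env
import cv2,numpy as np
from scipy.spatial.transform import Rotation as Ro
def ray(n,uv,z):
    c=env.camera_model(n);R=np.array(c["R"]);C=-R.T@np.array(c["t"])
    d=R.T@np.array([(uv[0]-c["cx"])/c["fx"],(uv[1]-c["cy"])/c["fy"],1]);return C+d*(z-C[2])/d[2]
def proj(n,X):
    c=env.camera_model(n);p=np.array(c["R"])@X+np.array(c["t"]);return np.array([c["fx"]*p[0]/p[2]+c["cx"],c["fy"]*p[1]/p[2]+c["cy"]])
E
python3 - <<'E'
from h import *
t=lambda x,y:(320+(x+.5)/400*90-.5,160+(y+.5)/378*85-.5)
s=lambda x,y:(305+(x-400+.5)/400*90-.5,195+(y+.5)/333*75-.5)
P=[ray("top",t(*p),79)[:2] for p in((85,152),(65,268),(330,195),(305,318))]
print("cheek corners",np.round(P,0).tolist()); m=np.mean(P,0)
d=(P[0]+P[1]-P[2]-P[3]); print("center",m,"yaw",np.degrees(np.arctan2(d[1],d[0])),np.linalg.norm(d)/2,np.linalg.norm(P[0]-P[1]))
P=[ray("side",s(*p),79)[:2] for p in((505,88),(457,170),(718,182),(668,296))]
print("side cheek",np.round(P,0).tolist());print(np.mean(P,0)); d=(P[0]+P[1]-P[2]-P[3]); print(np.degrees(np.arctan2(d[1],d[0])),np.linalg.norm(d)/2)
print("bar ends",[ray("top",t(*p),169)[:2].round() for p in((243,157),(226,290))])
for n in("top","side"):
    im=env.capture(n); h=cv2.cvtColor(im,cv2.COLOR_RGB2HSV)
    m=cv2.inRange(h,(5,120,90),(14,255,230))   # bar orange
    k,l,st,ce=cv2.connectedComponentsWithStats(m)
    for i in range(1,k):
        if st[i,4]>60:print(n,"orange",st[i],ce[i].round(1))
    m=cv2.inRange(h,(105,90,60),(120,255,230))
    k,l,st,ce=cv2.connectedComponentsWithStats(m)
    for i in range(1,k):
        if st[i,4]>60:print(n,"blue",st[i],ce[i].round(1))
# tray: white outer rim
P=[ray("top",t(*p),29)[:2] for p in((212,50),(295,180),(165,325),(100,175))]
print("tray rim mids?",np.round(P).tolist())
# bowl
im=env.capture("top");g=cv2.cvtColor(im,cv2.COLOR_RGB2HSV)
m=np.zeros(g.shape[:2],np.uint8);m[150:230,70:150]=(cv2.inRange(g,(0,0,150),(180,30,255)))[150:230,70:150]
m=cv2.morphologyEx(m,cv2.MORPH_OPEN,np.ones((5,5)))
cs=max(cv2.findContours(m,0,1)[0],key=cv2.contourArea);print(cv2.minEnclosingCircle(cs),cv2.fitEllipse(cs))
c=cv2.fitEllipse(cs)[0];print("bowl",ray("top",c,71))
c=(140,162);print("bowl side",ray("side",c,71))
E
```

```text
cheek corners [[539.0, -290.0], [450.0, -274.0], [510.0, -478.0], [415.0, -457.0]]
center [ 478.43925107 -374.88950992] yaw 80.29114229334161 188.09682318079936 90.46703779136348
side cheek [[538.0, -292.0], [447.0, -274.0], [508.0, -475.0], [392.0, -457.0]]
[ 471.08589102 -374.29363952]
77.02020686351462 187.90118489455963
bar ends [array([ 527., -384.]), array([ 431., -371.])]
top orange [496   0  16  41 338] [503.7  21.3]
top orange [  0  41   9  17 122] [ 3.4 48.3]
top orange [ 99 101  16  14 170] [106.3 107.4]
top orange [366 196  12  29 136] [372.1 209.9]
top orange [ 52 201  19  18 241] [ 60.7 209.9]
top orange [379 206  10   9  73] [383.7 210.1]
top orange [377 218  10   9  72] [381.7 222. ]
top blue [ 40  47  23  23 310] [50.5 58. ]
top blue [346 173  38  26 656] [363.8 184.9]
top blue [343 200  26  11 140] [356.  205.1]
top blue [341 212  27  10 140] [353.9 216.5]
top blue [342 224  32   8  71] [357.4 227.8]
side orange [430   3  33  37 618] [446.1  15.5]
side orange [109  13  17  19 133] [117.7  20.1]
side orange [ 69  53  22  25 316] [79.8 66.6]
side orange [468  89  27  
[... 170 characters left out ...]
 orange [ 87 160  16  17 123] [ 94.6 166.7]
side orange [345 213  13  20 113] [350.5 223.1]
side orange [357 236  14  16 115] [364.1 242.9]
side blue [140  23  12  19 156] [146.1  31.1]
side blue [338 208  16  13 123] [345.1 213.8]
side blue [356 218  15  13 103] [362.9 223.8]
side blue [170 233  11  26 191] [175.4 246.1]
side blue [323 244  31  16 106] [338.2 252. ]
tray rim mids? [[629.0, -403.0], [526.0, -468.0], [410.0, -363.0], [527.0, -313.0]]
((109.96202850341797, 187.0), 53.786373138427734) ((110.97000885009766, 187.50970458984375), (85.4670181274414, 90.9609146118164), 76.30482482910156)
bowl [544.91186965 484.50950205  71.        ]
bowl side [530.35267004 484.16756528  71.        ]
```

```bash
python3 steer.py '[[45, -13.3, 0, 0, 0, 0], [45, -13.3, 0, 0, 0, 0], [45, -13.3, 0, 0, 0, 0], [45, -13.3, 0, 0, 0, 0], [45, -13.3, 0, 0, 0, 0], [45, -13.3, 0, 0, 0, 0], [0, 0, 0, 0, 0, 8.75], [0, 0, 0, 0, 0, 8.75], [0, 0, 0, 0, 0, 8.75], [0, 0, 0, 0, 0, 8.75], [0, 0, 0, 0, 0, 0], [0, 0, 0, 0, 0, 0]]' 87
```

```text
refused: ROWS must be rows with the three-number parts in brackets of their own. Nothing was moved.
```

Wrong form. The message asks for rows with the three-number parts in brackets of their own, so I'll send the same numbers that way.

```bash
python3 steer.py '[[[45, -13.3, 0], [0, 0, 0]], [[45, -13.3, 0], [0, 0, 0]], [[45, -13.3, 0], [0, 0, 0]], [[45, -13.3, 0], [0, 0, 0]], [[45, -13.3, 0], [0, 0, 0]], [[45, -13.3, 0], [0, 0, 0]], [[0, 0, 0], [0, 0, 8.75]], [[0, 0, 0], [0, 0, 8.75]], [[0, 0, 0], [0, 0, 8.75]], [[0, 0, 0], [0, 0, 8.75]], [[0, 0, 0], [0, 0, 0]], [[0, 0, 0], [0, 0, 0]]]' 87
python3 - <<'E'
from h import *
for n in("side","top"):
    im=env.capture(n); cv2.imwrite(f"pics/{n}1.png",im[:,:,::-1])
s=env.read_state();print(s["ee_pos"],s["tcp_rot"].round(3) if hasattr(s["tcp_rot"],"round") else s["tcp_rot"],s["q"])
a=cv2.imread("pics/top1.png");b=cv2.imread("pics/side1.png")
o=np.hstack([cv2.resize(a[150:230,70:150],(400,400),interpolation=2),cv2.resize(b[190:270,310:390],(400,400),interpolation=2)])
cv2.imwrite("pics/z1.png",o)
E
```

```text
time: 1.75
ee_pos: [478.3, -375.9, 239.5]
tcp_rot: [[0.987, -0.163, -0.0], [-0.163, -0.987, 0.0], [-0.0, -0.0, -1.0]]
contact_force: [-0.0, -0.2, -0.5]
opening: 86.8
gripper_force: 0.0
[ 478.28727655 -375.92863385  239.50943701] [[ 0.986 -0.164 -0.   ]
 [-0.164 -0.986  0.   ]
 [-0.    -0.    -1.   ]] [-4.86799775e+01  2.89316842e+01  8.45715883e+01 -5.33607443e-04
  6.65014952e+01  5.07605416e+01]
```

View pics/z1.png

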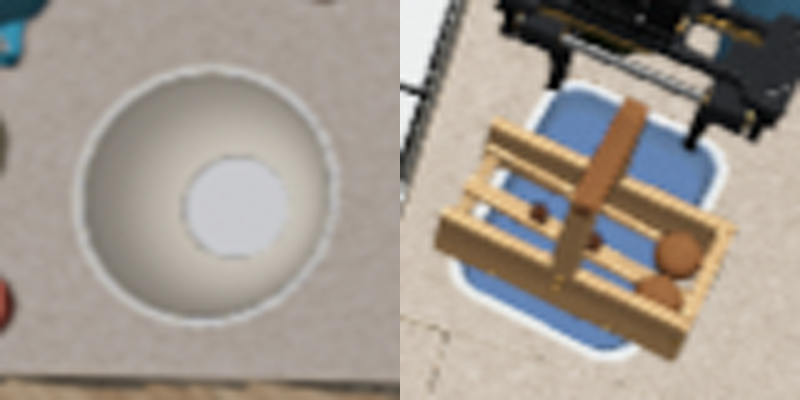

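Run:
```python
from h import *
print("bar",ray("side",(352,220),169),"bowl",ray("top",(110.9,188.8),71))
s=lambda x,y:(310+(x-400)/5-.4,190+y/5-.4)
P=[ray("side",s(*p),79)[:2] for p in((495,120),(438,215),(735,232),(682,330))]
print(np.round(P).tolist(),np.mean(P,0)); d=(P[0]+P[1]-P[2]-P[3]); print(np.degrees(np.arctan2(d[1],d[0])),np.linalg.norm(d)/2)
for a in ((0,47,0),(0,-47,0)):
  for z in (239.5-17,): print(proj("side",np.array([478.3,-375.9,z])+np.array([.164,.986,0])*a[1]))
```

```text
bar [ 480.50341207 -375.69412814  169.        ] bowl [540.4917833  484.48191795  71.        ]
[[542.0, -292.0], [448.0, -273.0], [507.0, -477.0], [415.0, -456.0]] [ 477.83089684 -374.40452731]
79.62116151399813 187.11164972850645
[341.8275524  206.11835441]
[368.28710962 217.64090182]
```

```bash
python3 steer.py '[[[0, 0, 25], [0, 0, 0]], [[0, 0, 25], [0, 0, 0]], [[0, 0, 20], [0, 0, 0]], [[0, 0, 12], [0, 0, 0]], [[0, 0, 0], [0, 0, 0]]]' 87 && python3 steer.py '[[[0, 0, 0], [0, 0, 0]], [[0, 0, 0], [0, 0, 0]], [[0, 0, 0], [0, 0, 0]], [[0, 0, 0], [0, 0, 0]], [[0, 0, 0], [0, 0, 0]]]' 0 50
```

```text
time: 2.48
ee_pos: [478.0, -375.6, 156.8]
tcp_rot: [[0.986, -0.165, -0.001], [-0.165, -0.986, 0.001], [-0.001, -0.001, -1.0]]
contact_force: [0.2, 0.2, 0.7]
opening: 87.1
gripper_force: 0.0
time: 3.1
ee_pos: [478.4, -376.0, 157.7]
tcp_rot: [[0.986, -0.165, 0.0], [-0.165, -0.986, -0.0], [0.0, 0.0, -1.0]]
contact_force: [-0.5, 0.8, 0.7]
opening: 44.8
gripper_force: 0.0
```

```bash
python3 steer.py '[[[0, 0, 0], [0, 0, 0]], [[0, 0, 0], [0, 0, 0]], [[0, 0, 0], [0, 0, 0]], [[0, 0, 0], [0, 0, 0]], [[0, 0, 0], [0, 0, 0]]]' 0 50 && python3 steer.py '[[[0, 0, -5], [0, 0, 0]], [[0, 0, -7], [0, 0, 0]], [[10, 2, 0], [0, 0, 0]], [[10, 2, 0], [0, 0, 0]], [[10, 2, 0], [0, 0, 0]], [[10, 2, 0], [0, 0, 0]], [[0, 0, 0], [0, 0, 0]], [[0, 0, 0], [0, 0, 0]]]'
```

```text
time: 3.72
ee_pos: [478.4, -376.2, 157.6]
tcp_rot: [[0.986, -0.165, 0.0], [-0.165, -0.986, -0.001], [0.0, 0.001, -1.0]]
contact_force: [1.0, -2.0, -0.9]
opening: 19.8
gripper_force: 50.0
time: 4.72
ee_pos: [516.1, -390.1, 169.2]
tcp_rot: [[0.986, -0.165, -0.001], [-0.165, -0.986, 0.001], [-0.001, -0.001, -1.0]]
contact_force: [-0.6, 0.9, -3.6]
opening: 19.7
gripper_force: 50.0
```

Held. Now shake along tool x.

```bash
python3 steer.py '[[[18, 0, 0], [0, 0, 0]], [[-36, 0, 0], [0, 0, 0]], [[36, 0, 0], [0, 0, 0]], [[-36, 0, 0], [0, 0, 0]], [[36, 0, 0], [0, 0, 0]], [[-36, 0, 0], [0, 0, 0]], [[18, 0, 0], [0, 0, 0]], [[0, 0, 0], [0, 0, 0]], [[0, 0, 0], [0, 0, 0]]]'
python3 - <<'E'
from h import *
a=env.capture("top")[160:245,320:410,::-1];b=env.capture("side")[190:270,305:395,::-1]
o=np.hstack([cv2.resize(a,(400,378),interpolation=2),cv2.resize(b,(400,378),interpolation=2)])
cv2.imwrite("pics/z2.png",o)
E
```

```text
time: 5.85
ee_pos: [516.1, -390.5, 169.7]
tcp_rot: [[0.986, -0.165, -0.0], [-0.165, -0.986, -0.0], [-0.0, 0.0, -1.0]]
contact_force: [-0.0, -0.9, -4.1]
opening: 20.0
gripper_force: 50.0
```

View pics/z2.png

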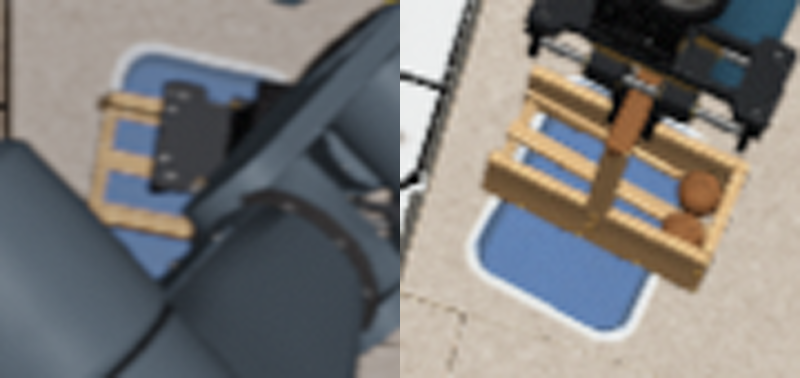

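```bash
python3 steer.py '[[[0, 0, -8], [0, 0, 0]], [[0, 0, -16], [0, 0, 0]], [[0, 0, -20], [0, 0, 0]], [[0, 0, -20], [0, 0, 0]], [[0, 0, -20], [0, 0, 0]], [[0, 0, -20], [0, 0, 0]], [[0, 0, -20], [0, 0, 0]], [[0, 0, -16], [4, 0, 0]], [[0, 0, -8], [4, 0, 0]], [[-15, 0, 0], [0, 0, 0]], [[-30, 0, 0], [0, 0, 0]], [[-30, 0, 0], [0, 0, 0]], [[-15, 0, 0], [0, 0, 0]]]'
python3 - <<'E'
from h import *
print(env.read_state()["q"])
a=env.capture("top")[160:245,320:410,::-1];b=env.capture("side")[150:280,285:415,::-1]
o=np.hstack([cv2.resize(a,(400,378),interpolation=2),cv2.resize(b,(400,378),interpolation=2)])
cv2.imwrite("pics/z3.png",o)
E
```

```text
time: 7.58
ee_pos: [425.5, -374.9, 317.8]
tcp_rot: [[0.986, -0.164, 0.022], [-0.166, -0.977, 0.137], [-0.001, -0.139, -0.99]]
contact_force: [0.8, -0.1, -4.1]
opening: 19.9
gripper_force: 50.0
[-55.52623399  23.05468526  81.98242153   5.5561187   80.81414988
  42.84764369]
```

View pics/z3.png

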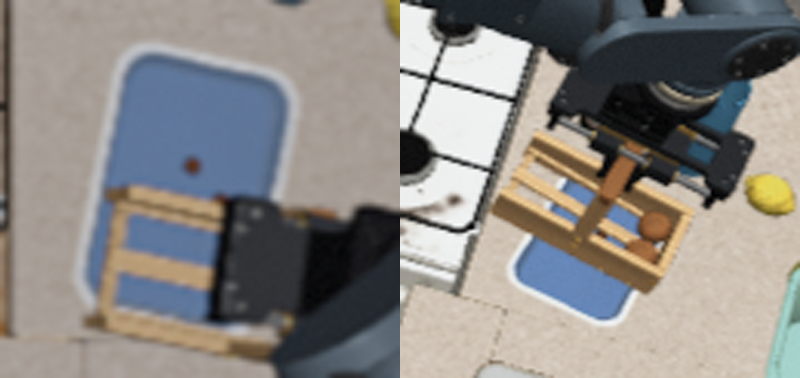

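```bash
python3 steer.py '[[[-2.5, -14.7, 2.1], [0, 0, 0]], [[-5, -29.3, 4.1], [0, 0, 0]], [[-7.5, -44, 6.2], [0, 0, 0]], [[-7.5, -44, 6.2], [0, 0, 0]], [[-7.5, -44, 6.2], [0, 0, 0]], [[-7.5, -44, 6.2], [0, 0, 0]], [[-7.5, -44, 6.2], [0, 0, 0]], [[-5, -29.3, 4.1], [0, 0, 0]], [[-2.5, -14.7, 2.1], [0, 0, 0]]]'
python3 - <<'E'
from h import *
A=env.capture("top")[:,:,::-1];a=A[160:245,320:410];b=env.capture("side")[90:350,150:410,::-1]
h=cv2.cvtColor(cv2.cvtColor(A,cv2.COLOR_BGR2RGB),cv2.COLOR_RGB2HSV)[165:240,335:392]
m=cv2.inRange(h,(0,100,0),(20,255,160));k,l,st,ce=cv2.connectedComponentsWithStats(m)
for i in range(1,k):
    if st[i,4]>3: print(st[i,4],ce[i]+[335,165],ray("top",ce[i]+[335,165],18))
o=np.hstack([cv2.resize(a,(400,378),interpolation=2),cv2.resize(b,(400,378),interpolation=2)])
cv2.imwrite("pics/z4.png",o)
E
```

```text
time: 8.8
ee_pos: [427.1, -58.3, 317.6]
tcp_rot: [[0.987, -0.161, 0.023], [-0.162, -0.977, 0.138], [0.0, -0.139, -0.99]]
contact_force: [-0.7, 0.5, -4.2]
opening: 19.5
gripper_force: 50.0
```

View pics/z4.png

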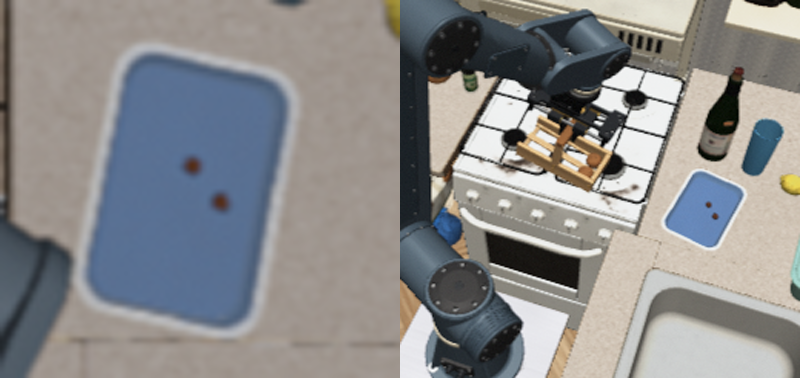

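```bash
python3 steer.py '[[[-2.5, -14.7, 2.1], [0, 0, 0]], [[-5, -29.3, 4.1], [0, 0, 0]], [[-7.5, -44, 6.2], [0, 0, 0]], [[-7.5, -44, 6.2], [0, 0, 0]], [[-7.5, -44, 6.2], [0, 0, 0]], [[-7.5, -44, 6.2], [0, 0, 0]], [[-7.5, -44, 6.2], [0, 0, 0]], [[-7.5, -44, 6.2], [0, 0, 0]], [[-7.5, -44, 6.2], [0, 0, 0]], [[-7.5, -44, 6.2], [0, 0, 0]], [[-5, -29.3, 4.1], [0, 0, 0]], [[-2.5, -14.7, 2.1], [0, 0, 0]], [[0, 0, 0], [0, 0, 0]]]'
python3 - <<'E'
from h import *
s=env.read_state();print(s["q"])
im=env.capture("top")[:,:,::-1]; m=cv2.inRange(cv2.cvtColor(im,cv2.COLOR_BGR2HSV),(105,90,60),(120,255,230));m[:165]=0;m[240:]=0;m[:,:330]=0;m[:,392:]=0
k,l,st,ce=cv2.connectedComponentsWithStats(m);i=1+np.argmax(st[1:,4]);p=cv2.findContours((l==i).astype(np.uint8),0,1)[0][0]
r=cv2.minAreaRect(p);print(r);print("tray",ray("top",r[0],22))
b=[ray("top",q,22)[:2].round() for q in cv2.boxPoints(r)];print(b)
E
```

```text
time: 10.52
ee_pos: [426.8, 390.0, 316.8]
tcp_rot: [[0.986, -0.163, 0.022], [-0.165, -0.977, 0.136], [-0.001, -0.138, -0.99]]
contact_force: [-0.0, -0.8, -4.2]
opening: 19.3
gripper_force: 50.0
[ 28.13842127  19.5118513   87.88189481   6.80418867  67.90645971
 125.3162705 ]
((361.8653869628906, 202.17306518554688), (35.889251708984375, 54.91251754760742), 11.309932708740234)
tray [ 517.72942322 -384.47463084   22.        ]
[array([ 434., -302.]), array([ 626., -342.]), array([ 603., -468.]), array([ 411., -426.])]
```

```bash
python3 steer.py '[[[0, 0, 0], [0, -0.7, -5]], [[0, 0, 0], [0, -1.4, -9.9]], [[0, 0, 0], [0, -1.4, -9.9]], [[0, 0, 0], [0, -1.4, -9.9]], [[0, 0, 0], [0, -1.4, -9.9]], [[0, 0, 0], [0, -1.4, -9.9]], [[0, 0, 0], [0, -1.4, -9.9]], [[0, 0, 0], [0, -0.7, -5]], [[0, 0, 0], [0, 0, 0]]]'
python3 - <<'E'
from h import *
s=env.read_state();print(s["q"]);R=np.array(s["tcp_rot"]);
u=-R[:,1].copy();u[2]=0;u/=np.linalg.norm(u);print(u,np.degrees(np.arctan2(u[1],u[0])))
B=np.array([540.5,484.5]);X=np.array([*(B-90*u[:2]),255]);print(X);v=X-s["ee_pos"];print(v,R.T@v, R.T@np.append(u[:2],0), R.T@[0,0,1])
E
```

```text
time: 11.7
ee_pos: [427.3, 388.7, 317.3]
tcp_rot: [[0.494, 0.861, -0.122], [0.87, -0.489, 0.068], [-0.001, -0.139, -0.99]]
contact_force: [0.2, 0.3, -4.1]
opening: 19.7
gripper_force: 50.0
[27.78819997 23.26604861 81.71486349  6.81373384 79.47641881 55.87850526]
[-0.86948171  0.49396514  0.        ] 150.39846637244483
[618.75335371 440.0431374  255.        ]
[191.43103453  51.35029461 -62.25434524] [139.2541012  148.37169587  41.86206396] [ 1.51663485e-04 -9.90267989e-01  1.39173589e-01] [-0.00107914 -0.13917367 -0.9902674 ]
```

```bash
python3 steer.py '[[[8.7, 9.3, 2.6], [0, 0, 0]], [[17.4, 18.5, 5.2], [0, 0, 0]], [[17.4, 18.5, 5.2], [0, 0, 0]], [[17.4, 18.5, 5.2], [0, 0, 0]], [[17.4, 18.5, 5.2], [0, 0, 0]], [[17.4, 18.5, 5.2], [0, 0, 0]], [[17.4, 18.5, 5.2], [0, 0, 0]], [[17.4, 18.5, 5.2], [0, 0, 0]], [[8.7, 9.3, 2.6], [0, 0, 0]], [[0, 0, 0], [0, 0, 0]], [[0, 0, 0], [0, 0, 0]]]'
python3 - <<'E'
from h import *
print(env.read_state()["q"])
b=env.capture("side")[80:280,60:310,::-1]
cv2.imwrite("pics/z5.png",cv2.resize(b,(750,600),interpolation=2))
E
```

```text
time: 13.08
ee_pos: [617.1, 441.8, 255.5]
tcp_rot: [[0.491, 0.862, -0.123], [0.871, -0.487, 0.068], [-0.001, -0.14, -0.99]]
contact_force: [0.5, -0.2, -3.4]
opening: 19.7
gripper_force: 50.0
[24.6964294  42.46768318 55.43669388  6.49563789 86.9212173  53.50552666]
```

View pics/z5.png

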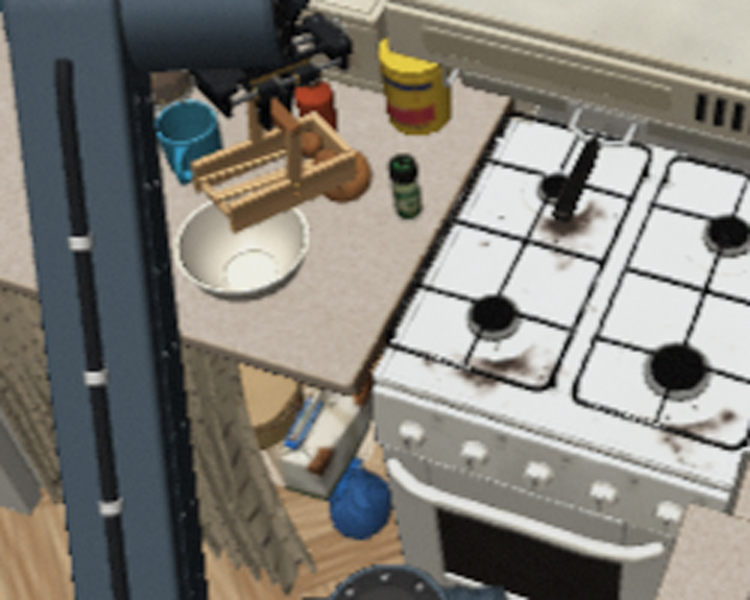

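```bash
python3 steer.py '[[[0, 0, 0], [-4, 0, 0]], [[0, 0, 0], [-7, 0, 0]], [[0, 0, 0], [-7, 0, 0]], [[0, 0, 0], [-5, 0, 0]], [[0, 0, 0], [-5, 0, 0]], [[0, -10.2, -4.1], [-5, 0, 0]], [[0, -9.8, -5], [-5, 0, 0]], [[0, -9.3, -5.8], [-5, 0, 0]], [[0, -8.8, -6.6], [-5, 0, 0]], [[0, -8.2, -7.4], [-4, 0, 0]], [[0, 0, 0], [0, 0, 0]], [[0, 0, 0], [0, 0, 0]], [[0, 0, 0], [0, 0, 0]], [[0, 0, 0], [0, 0, 0]]]'
python3 - <<'E'
from h import *
print(env.read_state()["q"])
b=env.capture("side")[80:280,60:310,::-1];a=env.capture("top")[130:230,50:150,::-1]
cv2.imwrite("pics/z6.png",np.hstack([cv2.resize(b,(500,400),interpolation=2),cv2.resize(a,(300,400),interpolation=2)]))
E
```

```text
time: 14.88
ee_pos: [570.7, 468.3, 257.7]
tcp_rot: [[0.493, 0.626, 0.604], [0.87, -0.355, -0.342], [0.0, 0.694, -0.72]]
contact_force: [0.2, -0.2, -3.1]
opening: 19.8
gripper_force: 50.0
[ 45.80279668  39.2414467   74.88343567 -48.93607103  62.93442398
  97.57894296]
```

View pics/z6.png

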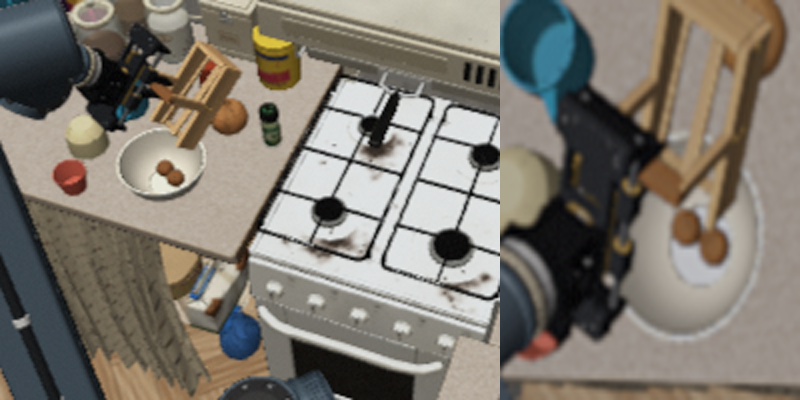

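```bash
python3 steer.py '[[[0, 10, -10], [0, 0, 0]], [[0, 17.4, -18], [0, 0, 0]], [[0, 17.4, -18], [5, 0, 0]], [[0, 0, 0], [10, 0, 0]], [[0, 0, 0], [10, 0, 0]], [[0, 0, 0], [10, 0, 0]], [[0, 0, 0], [8.9, 0, 0]], [[0, 0, 0], [0, 0, 0]]]'
python3 - <<'E'
from h import *
s=env.read_state();R=np.array(s["tcp_rot"]);v=np.array([425,440,318])-s["ee_pos"];print(R.round(4),s["ee_pos"],R.T@v)
E
```

```text
time: 15.98
ee_pos: [573.5, 466.2, 322.4]
tcp_rot: [[0.495, 0.869, 0.005], [0.869, -0.495, -0.003], [-0.0, 0.006, -1.0]]
contact_force: [0.1, 0.2, -3.1]
opening: 19.6
gripper_force: 50.0
[[ 4.946e-01  8.691e-01  5.200e-03]
 [ 8.691e-01 -4.946e-01 -3.300e-03]
 [-3.000e-04  6.200e-03 -1.000e+00]] [573.47420732 466.24534868 322.35588432] [ -96.25062988 -116.08074758    3.6685942 ]
```

```bash
python3 steer.py '[[[-9.6, -11.6, 0], [0, 0, 0]], [[-19.2, -23.2, 0], [0, 0, 0]], [[-19.2, -23.2, 0], [0, 0, 0]], [[-19.2, -23.2, 0], [0, 0, 0]], [[-19.2, -23.2, 0], [0, 0, 0]], [[-9.6, -11.6, 0], [0, 0, 0]], [[0, 0, 0], [0, 0, 5]], [[0, 0, 0], [0, 0, 10]], [[0, 0, 0], [0, 0, 10]], [[0, 0, 0], [0, 0, 10]], [[0, 0, 0], [0, 0, 10]], [[0, 0, 0], [0, 0, 10]], [[0, 0, 0], [0, 0, 10]], [[0, 0, 0], [0, 0, 4.8]], [[0, 0, 0], [0, 0, 0]]]'
python3 - <<'E'
from h import *
s=env.read_state();R=np.array(s["tcp_rot"])
for T in([425,-380,318],[503,-379.6,318]): print(R.T@(np.array(T)-s["ee_pos"]))
print(R.round(4),R.T@[78,0,0])
E
```

```text
time: 17.85
ee_pos: [422.1, 442.5, 321.6]
tcp_rot: [[0.987, -0.158, 0.003], [-0.158, -0.987, -0.002], [0.003, 0.001, -1.0]]
contact_force: [-0.4, 0.0, -2.8]
opening: 19.8
gripper_force: 50.0
[133.04780363 811.67910649   4.93862797]
[210.00001058 798.93295193   5.16968817]
[[ 0.9874 -0.1583  0.003 ]
 [-0.1583 -0.9874 -0.0016]
 [ 0.0032  0.0011 -1.    ]] [ 77.01554476 -12.35120152   0.23170406]
```

```bash
python3 steer.py '[[[3.9, 23.9, 0], [0, 0, 0]], [[7.8, 47.7, 0.3], [0, 0, 0]], [[7.8, 47.7, 0.3], [0, 0, 0]], [[7.8, 47.7, 0.3], [0, 0, 0]], [[7.8, 47.7, 0.3], [0, 0, 0]], [[7.8, 47.7, 0.3], [0, 0, 0]], [[7.8, 47.7, 0.3], [0, 0, 0]], [[7.8, 47.7, 0.3], [0, 0, 0]], [[7.8, 47.7, 0.3], [0, 0, 0]], [[7.8, 47.7, 0.3], [0, 0, 0]], [[7.8, 47.7, 0.3], [0, 0, 0]], [[7.8, 47.7, 0.3], [0, 0, 0]], [[7.8, 47.7, 0.3], [0, 0, 0]], [[7.8, 47.7, 0.3], [0, 0, 0]], [[7.8, 47.7, 0.3], [0, 0, 0]], [[7.8, 47.7, 0.3], [0, 0, 0]], [[7.8, 47.7, 0.3], [0, 0, 0]], [[4, 24, 0], [0, 0, 0]], [[0, 0, 0], [0, 0, 0]]]'
python3 steer.py '[[[12, -2, 0], [0, 0, 0]], [[25, -4, 0], [0, 0, 0]], [[25, -4, 0], [0, 0, 0]], [[15, -2, 0], [0, 0, 0]], [[0, 0, 20], [0, 0, 0]], [[0, 0, 25], [0, 0, 0]], [[0, 0, 25], [0, 0, 0]], [[0, 0, 25], [0, 0, 0]], [[0, 0, 20], [0, 0, 0]], [[0, 0, 15], [0, 0, 0]], [[0, 0, 0], [0, 0, 0]]]'
python3 - <<'E'
from h import *
s=env.read_state();R=np.array(s["tcp_rot"]);print(R.round(4),R.T@(np.array([503,-379.6,157.7])-s["ee_pos"]))
b=env.capture("side")[150:280,285:415,::-1];a=env.capture("top")[160:245,320:410,::-1]
cv2.imwrite("pics/z7.png",np.hstack([cv2.resize(b,(400,400),interpolation=2),cv2.resize(a,(400,400),interpolation=2)]))
E
```

```text
time: 20.23
ee_pos: [422.8, -381.9, 317.5]
tcp_rot: [[0.987, -0.161, 0.001], [-0.161, -0.987, -0.003], [0.001, 0.003, -1.0]]
contact_force: [0.4, 0.8, -3.4]
opening: 19.6
gripper_force: 50.0
time: 21.6
ee_pos: [500.6, -379.3, 186.4]
tcp_rot: [[0.987, -0.16, -0.001], [-0.16, -0.987, 0.001], [-0.001, -0.001, -1.0]]
contact_force: [-0.2, -0.3, -3.2]
opening: 19.2
gripper_force: 50.0
[[ 9.872e-01 -1.596e-01 -1.300e-03]
 [-1.596e-01 -9.872e-01  1.000e-03]
 [-1.500e-03 -7.000e-04 -1.000e+00]] [ 2.49135591 -0.05364365 28.7018566 ]
```

View pics/z7.png

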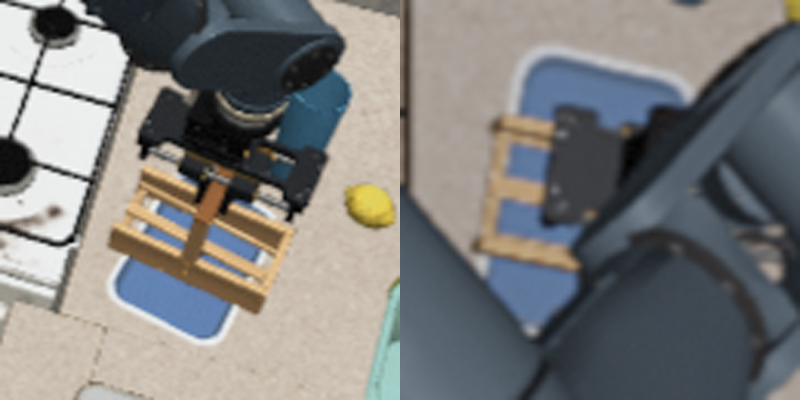

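```bash
python3 steer.py '[[[2.5, 0, 10], [0, 0, 0]], [[0, 0, 8], [0, 0, 0]], [[0, 0, 5], [0, 0, 0]], [[0, 0, 3], [0, 0, 0]], [[0, 0, 1.5], [0, 0, 0]], [[0, 0, 0], [0, 0, 0]], [[0, 0, 0], [0, 0, 0]]]'
```

```text
time: 22.58
ee_pos: [503.5, -380.9, 160.3]
tcp_rot: [[0.987, -0.16, 0.001], [-0.16, -0.987, -0.002], [0.001, 0.001, -1.0]]
contact_force: [0.6, 0.4, -2.8]
opening: 19.5
gripper_force: 50.0
```

```bash
python3 steer.py '[[[0, 0, 1.5], [0, 0, 0]], [[0, 0, 1], [0, 0, 0]], [[0, 0, 0], [0, 0, 0]], [[0, 0, 0], [0, 0, 0]]]'
```

```text
time: 23.08
ee_pos: [504.4, -380.9, 159.0]
tcp_rot: [[0.987, -0.16, 0.003], [-0.16, -0.987, -0.002], [0.003, 0.002, -1.0]]
contact_force: [2.2, 3.0, 5.1]
opening: 19.8
gripper_force: 50.0
```

```bash
python3 steer.py '[[[0, 0, 0], [0, 0, 0]], [[0, 0, 0], [0, 0, 0]], [[0, 0, 0], [0, 0, 0]], [[0, 0, 0], [0, 0, 0]], [[0, 0, 0], [0, 0, 0]], [[0, 0, 0], [0, 0, 0]], [[0, 0, 0], [0, 0, 0]], [[0, 0, 0], [0, 0, 0]]]' 80 && python3 steer.py '[[[0, 0, -10], [0, 0, 0]], [[0, 0, -25], [0, 0, 0]], [[0, 0, -30], [0, 0, 0]], [[0, 0, -35], [0, 0, 0]], [[-40, 0, -20], [0, 0, 0]], [[-40, 0, 0], [0, 0, 0]], [[-40, 0, 0], [0, 0, 0]], [[-30, 40, 0], [0, 0, 0]], [[0, 50, 0], [0, 0, 0]], [[0, 50, 0], [0, 0, 0]], [[0, 0, 0], [0, 0, 0]]]'
python3 - <<'E'
from h import *
b=env.capture("side")[150:280,285:415,::-1];A=env.capture("top")[:,:,::-1];a=A[160:245,320:410]
cv2.imwrite("pics/z8.png",np.hstack([cv2.resize(b,(400,400),interpolation=2),cv2.resize(a,(400,400),interpolation=2)]))
E
```

```text
time: 24.08
ee_pos: [503.4, -380.7, 157.6]
tcp_rot: [[0.987, -0.16, 0.001], [-0.16, -0.987, -0.001], [0.001, 0.001, -1.0]]
contact_force: [-0.1, 0.2, -0.1]
opening: 79.0
gripper_force: 0.0
time: 25.45
ee_pos: [331.9, -498.8, 278.3]
tcp_rot: [[0.986, -0.164, 0.002], [-0.164, -0.986, -0.005], [0.003, 0.005, -1.0]]
contact_force: [1.1, 0.8, -0.2]
opening: 80.0
gripper_force: 0.0
```

View pics/z8.png

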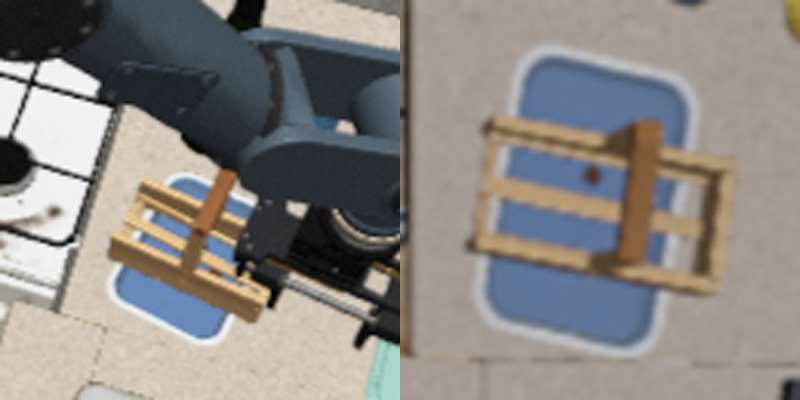

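```bash
python3 -c "
from workcell import env
print(env.close_job())"
```

```text
the job is handed in; nothing more can be done
None
```

I handed the job in at about 25 s of the 61 s allowed. The two hazelnuts dropped into the tray, both walnuts rolled into the white bowl, and the empty sieve is lying level across the tray's rims with the gripper clear of it. The last picture shows only one hazelnut, the other being hidden under the sieve, though both were seen in the tray earlier. `env.close_job()` returned no verdict.

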